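# Find the banding wheel with the bad bearing and tag it

### The arm

A 7-joint arm with a two-finger parallel gripper is mounted at the origin on the work surface; the furniture and walls round the work are solid. World frame = base frame: x ahead of the robot, y to its left, z up, the work surface at z = 0. Lengths are in m, angles in rad, forces in N, time in s.
With the tool pointing down it reaches from about 0.4 to 0.85 m from the base axis. Payload 10.4 kg.
Tool frame: the origin (TCP) lies on the centre line of the jaws, within the pads' length; the fingertips stand 14 mm ahead of it and the grasp point (between the pads) lies 5 mm behind it (manip.tip_reach is the distance from the TCP to the fingertips, in m); z points along the fingers, y is the line along which they close (so a half turn about z gives the same grasp; the last joint's range is limited). The gripper opens to 85 mm and grips with 20 to 120 N. Pads are 22 mm wide; open, the fingers measure 114 mm over their backs; the gripper's body (76 mm by 85 mm) begins 54 mm behind the grasp point. The pads swing forward as they close: fully open they stand 13 mm farther back than shut.
Start: joints at [-1.163, 0.332, -0.065, 1.46, 0.022, 1.35, -0.088], TCP at [0.261, 0.568, 0.245] pointing down, gripper open.
Joint ranges: [-2.6, 2.6], [-0.5, 2.12], [-1.47, 1.34], [0.16, 2.42], [-1.27, 4.41], [0.06, 2.06], [-2.6, 2.6]. Speed limits (rad/s): [2.22, 2.22, 2.79, 2.79, 3.14, 3.14, 3.14].

### API

Orientations are given as a unit quaternion [x, y, z, w].
In Python, from workcell import manip gives the robot as it stands.
- The arm moves only by the shell command python3 -m pendant 'ROWS' [FORCE]. ROWS is JSON, a list of rows, each a list of 7 numbers: the shift along the tool's x, y, z in units of 50 mm (1.0 is 50 mm), then the turn, a rotation vector about the tool's x, y, z in units of 8 degrees (1.0 is 8 degrees), then the opening, from -1 (shut) to 1 (fully open), so that 0 is half open. In form: [[dx, dy, dz, ax, ay, az, jaw], ...]. A call has exactly 10 rows; each row is the pose to reach, as a shift and turn from the pose commanded when the call began, along the tool's axes at that moment; what a row does not reach only later rows make up. A row lasts 1/8 s, in which the tool goes at most 62.5 mm and 10.7 degrees, less where a joint would pass 70% of its speed; a pose out of reach is approached as far as the arm can. A call with a gripper value outside its range is refused whole. The fingers move at their own pace and stop on an object; FORCE is the grip in N (left out, the last holds). Time passes only in rows, so rows that repeat a pose let the fingers close, or fill a call up. It gives the time, the measured TCP pose, the force, the opening and the grip force at its end, in the units of the state.
- manip.get_obs(): the state, without advancing time (a new reading comes with each control period).
- manip.camera(name): name is "side" or "top"; returns (picture, depth): 384x512x3 uint8, red, green, blue; 384x512 float32, m along the optical axis (not along the pixel's ray), 0 where there is no reading.
- manip.get_calibration(name): a dict with "fx", "fy", "cx", "cy" (pixels), "xyz" and "orientation" of the camera in the world. Camera axes: x right, y up, looking along -z (the intrinsics and any distortion apply to the point x, -y, -z); pixel columns grow to the right and rows downward; lengths in m; the calibration is good to about 2 mm. A picture is of the moment at which its call begins. get_calibration takes no time and is no camera call.
- manip.hand_in(): hands the job in; it is judged then, once.
Trained networks look in the newest picture that a camera, given by its name, has taken for a name from the list of things; names that differ only in an ending like _2 or _b are one class to them, and where a whole thing is asked for, a point or a joint stands for the part that bears it (a point fixed in the world has none). Each returns a list of dicts, best first, with "p" (0 to 1); they miss things now and then, are a little off and sometimes report something else, mostly with a low value. They report only what shows in the picture. A call takes as long as a camera call. They do not tell look-alikes from the thing itself.
- manip.find_in(thing, camera): "box" ([left, top, right, bottom] in pixels, round what is visible of it).
- manip.trace(thing, camera): "pixels" (384x512 bool, what is visible of it) and "box" ([left, top, right, bottom] in pixels, round what is visible of it).
- manip.tip_of(thing, camera): "pixel" ([column, row] in pixels: a listed point, or the origin of a listed thing).
The state is a dict: "clock": time; "joint_pos": joint angles; "joint_velocities": joint speeds; "tau": joint torques, N m; "position": TCP position; "ee_rot": TCP orientation; "ft_force": force on the tool from outside, world axes, zero at the start; "torque": the same for the moment, N m; "grip_width": opening from 0.0 (shut) to 1.0 (fully open); "grasp_force": force on a finger pad.
Only numpy, scipy, OpenCV 4.12 (cv2) and the standard library are available. Lean on these libraries where they do the work, as an engineer would, in place of code of your own. Each camera call takes 0.05 s, during which the arm holds its last target. There are 200 camera calls.

### The job

One of the three banding wheels has a bad bearing that drags, which can only be felt. First, before touching the orange tag collar, turn every wheel about an eighth of a turn by pushing gently (under 15 N) against its black pin, without gripping it, and feel how hard it goes; then lower the collar over the brass spigot of the wheel that drags, so that it stands flat on the head, and let go of it there, not from above. Leave the cup beyond the left wheel and the two little paint pots between the wheels alone.

Things in the scene. Friction and masses are not known exactly. Their poses are not given: they have to be found in the camera images.
- head_1: turning head of the left banding wheel (seen from the robot): green painted disc with fine bare rings, 150 mm across, 12 mm thick, top face 75 mm above the table, on a dark stand fixed to the table. Origin on the vertical turning axis at table height, x towards the pin; turns about 150 degrees or more either way. Exactly one of the three wheels is bad, a different one each time
- hub_1 (a point): centre of the top face of head 1, at the foot of its brass spigot (16 mm diameter, 17 mm high, coned tip). Sound, the head is a little stiff with grease (about 0.8 N at the pin); bad, it looks the same but needs about 5 to 7 N at the pin. Either stops when let go
- pin_1 (a point): middle of the upright black push pin of head 1: 14 mm diameter, on a 20 mm washer, 60 mm from the turning axis, standing 75 to 116 mm above the table; this point is 96 mm above the table. At the start it is on the far side of the head, within about 40 degrees of +x as seen from the hub
- head_2: turning head of the middle banding wheel (seen from the robot): green painted disc with fine bare rings, 150 mm across, 12 mm thick, top face 75 mm above the table, on a dark stand fixed to the table. Origin on the vertical turning axis at table height, x towards the pin; turns about 150 degrees or more either way. Exactly one of the three wheels is bad, a different one each time
- hub_2 (a point): centre of the top face of head 2, at the foot of its brass spigot (16 mm diameter, 17 mm high, coned tip). Sound, the head is a little stiff with grease (about 0.8 N at the pin); bad, it looks the same but needs about 5 to 7 N at the pin. Either stops when let go
- pin_2 (a point): middle of the upright black push pin of head 2: 14 mm diameter, on a 20 mm washer, 60 mm from the turning axis, standing 75 to 116 mm above the table; this point is 96 mm above the table. At the start it is on the far side of the head, within about 40 degrees of +x as seen from the hub
- head_3: turning head of the right banding wheel (seen from the robot): green painted disc with fine bare rings, 150 mm across, 12 mm thick, top face 75 mm above the table, on a dark stand fixed to the table. Origin on the vertical turning axis at table height, x towards the pin; turns about 150 degrees or more either way. Exactly one of the three wheels is bad, a different one each time
- hub_3 (a point): centre of the top face of head 3, at the foot of its brass spigot (16 mm diameter, 17 mm high, coned tip). Sound, the head is a little stiff with grease (about 0.8 N at the pin); bad, it looks the same but needs about 5 to 7 N at the pin. Either stops when let go
- pin_3 (a point): middle of the upright black push pin of head 3: 14 mm diameter, on a 20 mm washer, 60 mm from the turning axis, standing 75 to 116 mm above the table; this point is 96 mm above the table. At the start it is on the far side of the head, within about 40 degrees of +x as seen from the hub
- tag: orange hard plastic collar used as a service tag: tube 44 mm outside, 30 mm bore, 30 mm tall, 40 g, standing on the table; origin at its centre, half-way up, z along its axis. It fits loosely over a spigot and then stands on the head's face, its centre 15 mm above the face
- cup: bisque cup, 85 mm across, 87 mm tall, standing loose beyond the left wheel; origin under its foot. Bystander
- blue_pot: small white pot of blue underglaze, 44 mm across, 30 mm tall, standing loose on the robot's side between the left and middle wheels; origin under its foot. Bystander
- green_pot: small white pot of green underglaze, 44 mm across, 30 mm tall, standing loose on the robot's side between the middle and right wheels; origin under its foot. Bystander
There are look-alikes about, which are no part of the job. What is shaped like the tag but purple is not meant.

How it is judged:
On the way:
1. every wheel has been turned so that its pin stands more than 38 mm from where it was, with the collar still standing on the table where it was (distance of each of pin_1, pin_2, pin_3 from where it was at the start of the episode above 0.038 m and distance of tag from where it was at the start of the episode below 0.01 m), for 0.2 s.
At the end, for the whole second after the job is handed in: the collar stands on the head of the wheel whose bearing drags, round its spigot (centres within 10 mm, centre of the collar 11 to 18 mm above the face, tilt under 0.1 rad), released and at rest (((horizontal distance between tag and hub_1 below 0.01 m and z of tag in the frame of hub_1 between 0.011 and 0.018 m and contact force between head_1 and anything else above 4 N) or (horizontal distance between tag and hub_2 below 0.01 m and z of tag in the frame of hub_2 between 0.011 and 0.018 m and contact force between head_2 and anything else above 4 N) or (horizontal distance between tag and hub_3 below 0.01 m and z of tag in the frame of hub_3 between 0.011 and 0.018 m and contact force between head_3 and anything else above 4 N)) and angle between tag's own z axis and vertical below 0.1 rad and linear speed of tag below 0.02 m/s); the robot touches nothing.
It fails at once if a wheel is gripped or pushed with more than 15 N (contact force between any of head_1, head_2, head_3 and the fingers above 15 N or contact force between any of head_1, head_2, head_3 and the arm above 15 N).
It fails at once if the cup or a paint pot is moved more than 15 mm or tipped (distance of any of cup, blue_pot, green_pot from where it was at the start of the episode above 0.015 m or angle between any of cup, blue_pot, green_pot's own z axis and vertical above 0.25 rad).
It fails at once if the collar is let go from above (centre more than 35 mm over the head's face) (height (world z) of tag above 0.11 m and contact force between tag and the fingers below 0.05 N).
It also fails if it takes over 72 s, if anything falls off the work surface, if the arm or the gripper's body presses on something with over 40 N, if the wrist force passes 120 N, or if a joint passes its speed limit or range.

## Working session

There is one attempt and no reset: what is moved stays moved. The work goes in short steps, Python scripts to look and compute and a shell command to move; the robot and the scene stay as the last step left them, time stands still between calls to the robot, and variables do not carry over. Pictures are saved under pics/ and viewed, at most 10 in all, crops included, and the job is handed in when it is done.

```bash
mkdir -p pics; cat > h.py <<'E'
import numpy as np,cv2
from scipy.spatial.transform import Rotation as R
from workcell import manip
def world(cam,u,v,d=None,z=None):
    c=manip.get_calibration(cam); r=R.from_quat(c["orientation"])
    ray=r.apply([(u-c["cx"])/c["fx"],-(v-c["cy"])/c["fy"],-1.0]); o=np.array(c["xyz"])
    if d is None: d=(z-o[2])/ray[2]
    return o+ray*d
def save(im,n): cv2.imwrite("pics/"+n,im[:,:,::-1])
E
python3 - <<'E'
from h import *
for c in("top","side"):
    im,d=manip.camera(c); save(im,c+"0.png"); np.save(c+"d.npy",d)
    k=manip.get_calibration(c);print(k)
    for t in("pin_1","hub_1","tag","cup","blue_pot"):
        for r in manip.tip_of(t,c):
            if r["p"]<.2: continue
            z={"pin_1":.096,"hub_1":.075,"tag":.015}.get(t,0)
            print(c,t,round(r["p"],2),np.round(r["pixel"]),np.round(world(c,*r["pixel"],z=z),3))
print({k:np.round(v,3) for k,v in manip.get_obs().items()})
E
```

```text
{'fx': 408.0777775576038, 'fy': 408.0777775576038, 'cx': 253.3306240497812, 'cy': 190.71402064719913, 'xyz': array([0.27604192, 0.09302235, 1.12244658]), 'orientation': array([ 0.06548313, -0.06549923, -0.6976463 ,  0.71043047])}
top pin_1 0.97 [361. 205.] [ 0.438 -0.18   0.096]
top pin_1 0.74 [172. 218.] [0.395 0.3   0.096]
top pin_1 0.66 [255. 174.] [0.512 0.091 0.096]
top hub_1 0.91 [171. 240.] [0.342 0.302 0.075]
top hub_1 0.74 [260. 201.] [0.445 0.076 0.075]
top tag 0.57 [185. 160.] [0.567 0.288 0.015]
top tag 0.54 [214. 197.] [0.465 0.204 0.015]
top tag 0.51 [214. 171.] [0.538 0.207 0.015]
top cup 0.72 [129. 186.] [0.495 0.443 0.   ]
top blue_pot 0.77 [219. 242.] [0.343 0.187 0.   ]
{'fx': 366.6156279655645, 'fy': 366.6156279655645, 'cx': 260.0240492505399, 'cy': 194.5122212270588, 'xyz': array([0.25487006, 1.00917944, 0.66485332]), 'orientation': array([-0.04483724,  0.47987002,  0.87057648, -0.09905035])}
side pin_1 0.7 [243. 183.] [0.502 0.08  0.096]
side pin_1 0.66 [279. 150.] [ 0.437 -0.181  0.096]
side pin_1 0.59 [260. 230.] [0.403 0.295 0.096]
side hub_1 0.93 [281. 242.]
[... 243 characters left out ...]
0.286 0.015]
side tag 0.35 [260. 228.] [0.424 0.183 0.015]
side cup 0.55 [207. 298.] [0.493 0.454 0.   ]
side blue_pot 0.4 [290. 241.] [0.334 0.202 0.   ]
{'clock': np.float64(0.6), 'joint_pos': array([-1.163,  0.332, -0.065,  1.46 ,  0.022,  1.35 , -0.089]), 'joint_velocities': array([ 0.   ,  0.   ,  0.002, -0.001, -0.001, -0.   , -0.   ]), 'tau': array([-1.0000e-03, -6.2496e+01,  4.9000e-02, -3.9170e+01,  1.6000e-02,
        2.0000e-03, -0.0000e+00]), 'position': array([0.261, 0.568, 0.245]), 'ee_rot': array([0.214, 0.977, 0.   , 0.   ]), 'ft_force': array([-0.772,  0.31 ,  0.52 ]), 'torque': array([-0.018,  0.069, -0.007]), 'grasp_force': np.float64(0.0), 'grip_width': np.float64(1.001)}
```

View pics/top0.png

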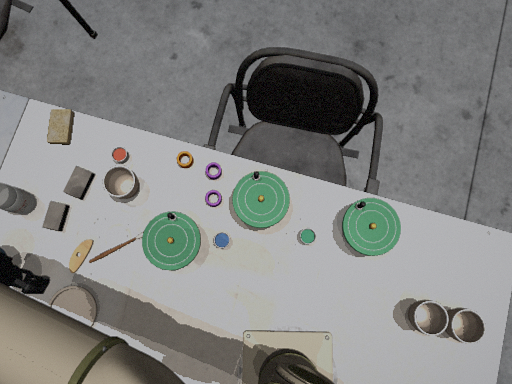

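```bash
python3 - <<'E'
from h import *
im=cv2.imread("pics/top0.png"); cv2.imwrite("pics/crop.png",cv2.resize(im[135:275,130:280],None,fx=4,fy=4,interpolation=cv2.INTER_CUBIC))
E
```

```text
(no output)
```

View pics/crop.png

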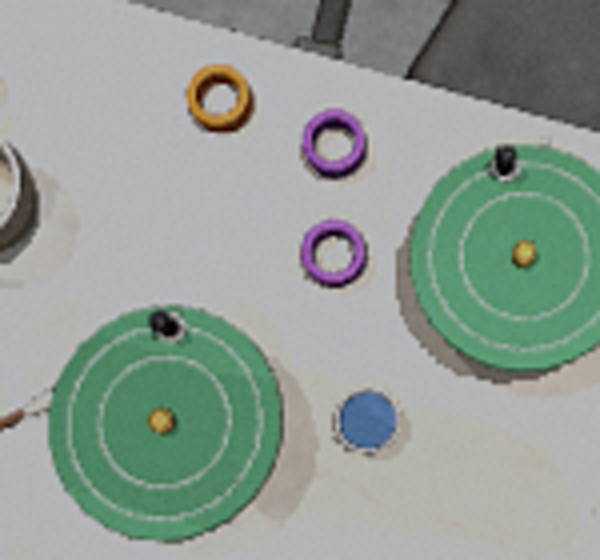

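The tag lookalikes are orange (185,160), purple (214,171) and purple (214,197). I choose the orange one at (185,160), and the crop confirms it. The cup is at (122,182), and the pots are at (221,240) and (307,237). Next I'll refine hubs, pins and tag.

```bash
python3 - <<'E'
from h import *
print("tip",manip.tip_reach)
for c in("top","side"):
    im=cv2.imread(f"pics/{c}0.png"); d=np.load(c+"d.npy"); hsv=cv2.cvtColor(im,cv2.COLOR_BGR2HSV)
    vv,uu=np.mgrid[:384,:512]; k=manip.get_calibration(c)
    ray=np.stack([(uu-k["cx"])/k["fx"],-(vv-k["cy"])/k["fy"],-np.ones_like(d)],-1)*d[...,None]
    P=ray@R.from_quat(k["orientation"]).as_matrix().T+k["xyz"]
    g=(cv2.inRange(hsv,(65,80,40),(90,255,255))>0)
    for n,(x,y) in enumerate([(.345,.302),(.449,.077),(.370,-.206)],1):
        near=np.hypot(P[...,0]-x,P[...,1]-y)<.1
        q=P[g&near&(abs(P[...,2]-.075)<.01)]
        cc,rr=cv2.minEnclosingCircle(q[:,:2].astype(np.float32))
        lo=np.percentile(q[:,:2],1,0);hi=np.percentile(q[:,:2],99,0)
        pin=P[near&(hsv[...,2]<70)&(P[...,2]>.085)&(P[...,2]<.125)]
        top=P[near&(P[...,2]>.110)&(P[...,2]<.125)]
        br=P[near&(cv2.inRange(hsv,(12,110,60),(32,255,255))>0)&(P[...,2]>.08)&(P[...,2]<.1)]
        print(c,n,"disc",np.round(cc,4),round(rr,4),np.round((lo+hi)/2,4),np.round(q[:,2].mean(),3),"pin",np.round(pin.mean(0),4),len(pin),"top",np.round(np.r_[top.mean(0)],4),len(top),"spig",np.round(br.mean(0),4),len(br))
    o=(cv2.inRange(hsv,(8,130,60),(22,255,255))>0)&(np.hypot(P[...,0]-.568,P[...,1]-.287)<.04)
    q=P[o&(P[...,2]>.024)&(P[...,2]<.036)]; print(c,"tag",np.round(cv2.minEnclosingCircle(q[:,:2].astype(np.float32)),4) if 0 else (cv2.minEnclosingCircle(q[:,:2].astype(np.float32)),q[:,2].mean(),len(q)))
E
```

```text
tip 0.014
top 1 disc [0.3404 0.3031] 0.0743 [0.3392 0.303 ] 0.076 pin [0.3955 0.2997 0.109 ] 29 top [0.4008 0.3008 0.1155] 26 spig [0.3403 0.3024 0.0918] 29
top 2 disc [0.4517 0.0756] 0.074 [0.4504 0.0758] 0.076 pin [0.5084 0.0888 0.1087] 28 top [0.5105 0.0885 0.1154] 22 spig [0.4512 0.0758 0.0903] 31
top 3 disc [ 0.3858 -0.2101] 0.0743 [ 0.3853 -0.2092] 0.076 pin [ 0.4344 -0.1778  0.1071] 30 top [ 0.4375 -0.179   0.1147] 26 spig [ 0.3856 -0.2088  0.0902] 30
top tag (((0.568190336227417, 0.28745728731155396), 0.021349838003516197), np.float64(0.029645497579987377), 100)
side 1 disc [0.3418 0.3052] 0.0753 [0.3441 0.3072] 0.074 pin [0.3999 0.3071 0.1023] 46 top [0.401  0.3059 0.114 ] 16 spig [0.3424 0.308  0.0876] 32
side 2 disc [0.4537 0.0792] 0.0753 [0.4531 0.0802] 0.074 pin [0.5116 0.0943 0.1022] 30 top [0.5108 0.093  0.1134] 11 spig [0.4534 0.0816 0.087 ] 19
side 3 disc [ 0.4033 -0.2047] 0.0722 [ 0.4213 -0.2039] 0.074 pin [ 0.4401 -0.1746  0.1007] 25 top [ 0.4384 -0.1755  0.1132] 8 spig [ 0.3901 -0.2049  0.087 ] 9
side tag (((0.5682520866394043, 0.290864497423172), 0.022883117198944092), np.float64(0.02825145434762165), 93)
```

```bash
python3 -m pendant '[[-1,-0.6,0,0,0,0,-1],[-2,-1.2,0,0,0,0,-1],[-3,-1.8,0.3,0,0,0,-1],[-4,-2.4,0.6,0,0,0,-1],[-4.6,-2.9,1,0,0,0,-1],[-4.81,-2.96,1.5,0,0,0,-1],[-4.81,-2.96,2,0,0,0,-1],[-4.81,-2.96,2.5,0,0,0,-1],[-4.81,-2.96,2.82,0,0,0,-1],[-4.81,-2.96,2.82,0,0,0,-1]]' 20; python3 -c "
from h import *
im,d=manip.camera('side'); save(cv2.resize(im[130:330,150:350],None,fx=3,fy=3),'a1.png')"
```

```text
clock: 1.85
position: [0.4173, 0.3327, 0.1036]
ee_rot: [0.214, 0.977, -0.001, -0.0]
ft_force: [-0.0, 0.7, 0.6]
grip_width: -0.002
grasp_force: 0.0
```

View pics/a1.png

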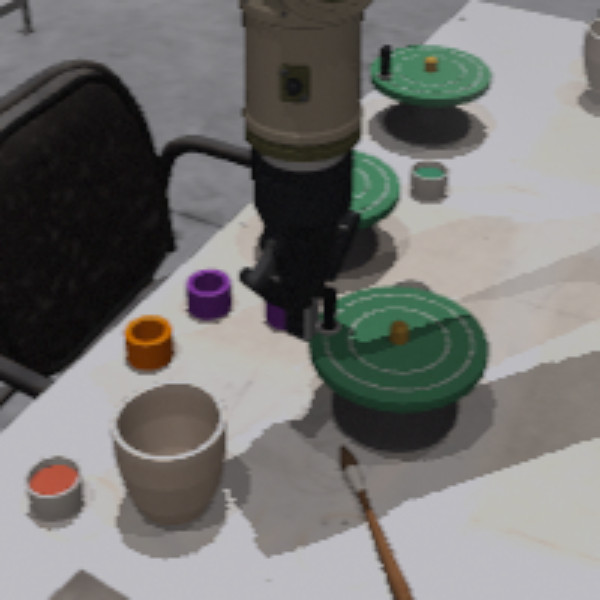

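The picture shows the fingertips beside and beyond pin 1 (crop ~(300,325), pin ~(330,310)), clear of the cup. I'll push gently.

```bash
python3 -m pendant '[[0,-0.08,0,0,0,0,-1],[0,-0.16,0,0,0,0,-1],[0,-0.24,0,0,0,0,-1],[0,-0.32,0,0,0,0,-1],[0,-0.4,0,0,0,0,-1],[0,-0.48,0,0,0,0,-1],[0,-0.56,0,0,0,0,-1],[0,-0.64,0,0,0,0,-1],[0,-0.72,0,0,0,0,-1],[0,-0.8,0,0,0,0,-1]]'; python3 -m pendant '[[0,-0.06,0,0,0,0,-1],[0,-0.12,0,0,0,0,-1],[0,-0.18,0,0,0,0,-1],[0,-0.24,0,0,0,0,-1],[0,-0.3,0,0,0,0,-1],[0,-0.36,0,0,0,0,-1],[0,-0.42,0,0,0,0,-1],[0,-0.48,0,0,0,0,-1],[0,-0.54,0,0,0,0,-1],[0,-0.6,0,0,0,0,-1]]'
```

```text
clock: 3.15
position: [0.4008, 0.2964, 0.1043]
ee_rot: [0.214, 0.977, -0.0, -0.0]
ft_force: [1.4, 0.5, 0.5]
grip_width: -0.002
grasp_force: 0.4
clock: 4.4
position: [0.3884, 0.2693, 0.1043]
ee_rot: [0.214, 0.977, 0.0, -0.0]
ft_force: [-0.4, 2.2, 0.1]
grip_width: -0.001
grasp_force: 0.7
```

```bash
python3 -m pendant '[[0,0.2,0,0,0,0,-1],[0,0.3,-0.5,0,0,0,-1],[0,0.1,-1,0,0,0,-1],[-0.8,-0.4,-1.2,0,0,-0.5,-1],[-1.7,-0.8,-1.2,0,0,-1,-1],[-2.6,-1.2,-1.2,0,0,-1.5,-1],[-3.4,-1.5,-1.2,0,0,-1.9,-1],[-3.58,-1.52,-0.6,0,0,-1.9,-1],[-3.58,-1.52,0,0,0,-1.9,-1],[-3.58,-1.52,0,0,0,-1.9,-1]]'; python3 - <<'E'
from h import *
for c in("top","side"):
    im,d=manip.camera(c); save(im,c+"1.png")
    for r in manip.tip_of("pin_1",c):
        if r["p"]>.2: print(c,round(r["p"],2),np.round(world(c,*r["pixel"],z=.096),3))
E
```

```text
clock: 5.65
position: [0.5183, 0.1253, 0.1023]
ee_rot: [0.083, 0.997, -0.001, -0.002]
ft_force: [-0.9, -0.9, 0.4]
grip_width: 0.006
grasp_force: 0.0
top 0.98 [0.376 0.252 0.096]
top 0.65 [ 0.431 -0.185  0.096]
side 0.97 [0.504 0.078 0.096]
side 0.88 [0.382 0.242 0.096]
side 0.61 [0.529 0.376 0.096]
side 0.57 [ 0.44  -0.167  0.096]
side 0.57 [0.345 0.089 0.096]
```

View pics/top1.png

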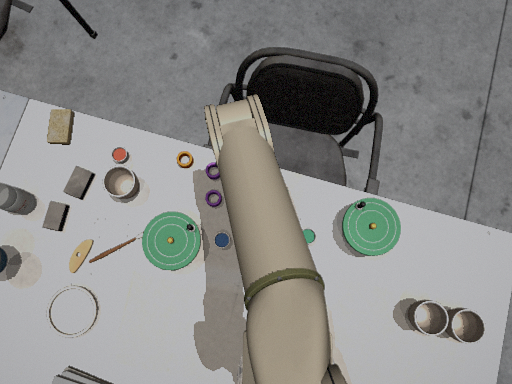

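Pin 1 has moved about 60 mm (now at top pixel (190,228)) and felt light at 1–2 N. Now wheel 2.

```bash
python3 -m pendant '[[0,-0.06,0,0,0,0,-1],[0,-0.12,0,0,0,0,-1],[0,-0.18,0,0,0,0,-1],[0,-0.24,0,0,0,0,-1],[0,-0.3,0,0,0,0,-1],[0,-0.36,0,0,0,0,-1],[0,-0.42,0,0,0,0,-1],[0,-0.48,0,0,0,0,-1],[0,-0.54,0,0,0,0,-1],[0,-0.6,0,0,0,0,-1]]'; python3 -m pendant '[[0,-0.06,0,0,0,0,-1],[0,-0.12,0,0,0,0,-1],[0,-0.18,0,0,0,0,-1],[0,-0.24,0,0,0,0,-1],[0,-0.3,0,0,0,0,-1],[0,-0.36,0,0,0,0,-1],[0,-0.42,0,0,0,0,-1],[0,-0.48,0,0,0,0,-1],[0,-0.54,0,0,0,0,-1],[0,-0.6,0,0,0,0,-1]]'
```

```text
clock: 7.1
position: [0.5159, 0.0974, 0.1051]
ee_rot: [0.082, 0.997, 0.001, 0.002]
ft_force: [5.3, 4.8, -0.3]
grip_width: 0.002
grasp_force: 2.8
clock: 8.35
position: [0.5094, 0.0668, 0.1045]
ee_rot: [0.082, 0.997, 0.0, -0.0]
ft_force: [-0.8, 5.3, 4.8]
grip_width: -0.005
grasp_force: 2.7
```

Wheel 2 felt 5–7 N, so it drags. I'll push it a few more mm, then check wheel 3.

```bash
python3 -m pendant '[[0,-0.06,0,0,0,0,-1],[0,0.15,0,0,0,0,-1],[0,0.2,-0.6,0,0,0,-1],[0,0,-1.2,0,0,0,-1],[0.2,-1,-1.2,0,0,-0.6,-1],[0.4,-2,-1.2,0,0,-1.2,-1],[0.6,-3,-1.2,0,0,-1.8,-1],[0.77,-4.1,-1.2,0,0,-2.25,-1],[0.77,-4.35,-0.8,0,0,-2.25,-1],[0.77,-4.35,-0.4,0,0,-2.25,-1]]'; python3 -m pendant '[[0,0,0.2,0,0,0,-1],[0,0,0.4,0,0,0,-1],[0,-0.06,0.4,0,0,0,-1],[0,-0.12,0.4,0,0,0,-1],[0,-0.18,0.4,0,0,0,-1],[0,-0.24,0.4,0,0,0,-1],[0,-0.3,0.4,0,0,0,-1],[0,-0.36,0.4,0,0,0,-1],[0,-0.42,0.4,0,0,0,-1],[0,-0.48,0.4,0,0,0,-1]]'; python3 -m pendant '[[0,-0.07,0,0,0,0,-1],[0,-0.14,0,0,0,0,-1],[0,-0.21,0,0,0,0,-1],[0,-0.28,0,0,0,0,-1],[0,-0.35,0,0,0,0,-1],[0,-0.42,0,0,0,0,-1],[0,-0.49,0,0,0,0,-1],[0,-0.56,0,0,0,0,-1],[0,-0.63,0,0,0,0,-1],[0,-0.7,0,0,0,0,-1]]'
```

```text
clock: 9.6
position: [0.435, -0.1432, 0.1236]
ee_rot: [-0.073, 0.997, -0.0, -0.0]
ft_force: [0.5, 1.0, 0.4]
grip_width: 0.001
grasp_force: 0.0
clock: 10.85
position: [0.4394, -0.1655, 0.1043]
ee_rot: [-0.074, 0.997, 0.0, 0.0]
ft_force: [1.4, 1.6, 1.0]
grip_width: 0.001
grasp_force: 0.6
clock: 12.1
position: [0.4442, -0.2003, 0.1042]
ee_rot: [-0.074, 0.997, 0.0, -0.0]
ft_force: [-1.1, 0.4, -0.6]
grip_width: 0.001
grasp_force: 0.5
```

Wheel 3 is light at about 1–2 N, so the dragging wheel is 2. Moving to hover over the tag, then verifying all three pins.

```bash
python3 -m pendant '[[0,0.2,-0.5,0,0,0,-1],[0,0.3,-1.5,0,0,0,-1],[-0.5,1.4,-2,0,0,0.6,-0.5],[-1,2.5,-2,0,0,1.2,0],[-1.5,3.6,-2,0,0,1.8,0.4],[-2,4.7,-2,0,0,2.4,0.4],[-2.5,5.8,-2,0,0,3,0.4],[-3,6.9,-2,0,0,3.6,0.4],[-3.5,8,-2,0,0,4.2,0.4],[-3.9,9.0,-2,0,0,4.8,0.4]]'; python3 -m pendant '[[0,0,0,0,0,0,0.4],[0,0,0,0,0,0,0.4],[0,0,0,0,0,0,0.4],[0,0,0,0,0,0,0.4],[0,0,0,0,0,0,0.4],[0,0,0,0,0,0,0.4],[0,0,0,0,0,0,0.4],[0,0,0,0,0,0,0.4],[0,0,0,0,0,0,0.4],[0,0,0,0,0,0,0.4]]'; python3 - <<'E'
from h import *
for c in("top","side"):
    im,d=manip.camera(c); save(im,c+"2.png"); hsv=cv2.cvtColor(np.ascontiguousarray(im),cv2.COLOR_RGB2HSV)
    vv,uu=np.mgrid[:384,:512]; k=manip.get_calibration(c)
    ray=np.stack([(uu-k["cx"])/k["fx"],-(vv-k["cy"])/k["fy"],-np.ones_like(d)],-1)*d[...,None]
    P=ray@R.from_quat(k["orientation"]).as_matrix().T+k["xyz"]
    for n,h,p0 in((1,(.341,.3045),(.401,.3035)),(2,(.4525,.0775),(.511,.091)),(3,(.387,-.2075),(.438,-.177))):
        q=P[(np.hypot(P[...,0]-h[0],P[...,1]-h[1])<.075)&(P[...,2]>.1)&(P[...,2]<.122)]
        if len(q): print(c,n,np.round(q.mean(0),3),len(q),"moved",np.round(np.linalg.norm(q.mean(0)[:2]-p0),3))
    o=(cv2.inRange(hsv,(8,130,60),(22,255,255))>0)&(np.hypot(P[...,0]-.568,P[...,1]-.287)<.04)
    q=P[o&(P[...,2]>.022)&(P[...,2]<.036)]; print(c,"tag",cv2.minEnclosingCircle(q[:,:2].astype(np.float32)) if len(q) else 0)
o=manip.get_obs();print(o["clock"],o["position"],np.round(o["joint_pos"],2))
E
```

```text
clock: 13.35
position: [0.5712, 0.2759, 0.2041]
ee_rot: [0.259, 0.966, 0.0, 0.0]
ft_force: [0.7, -0.4, -0.2]
grip_width: 0.701
grasp_force: 0.0
clock: 14.6
position: [0.5706, 0.2738, 0.2043]
ee_rot: [0.258, 0.966, 0.0, 0.0]
ft_force: [-0.1, -0.1, 0.3]
grip_width: 0.703
grasp_force: 0.0
top 2 [0.502 0.043 0.115] 26 moved 0.048
top 3 [ 0.445 -0.22   0.114] 29 moved 0.043
top tag 0
side 1 [0.373 0.256 0.109] 36 moved 0.055
side 2 [0.503 0.048 0.109] 22 moved 0.044
side 3 [ 0.446 -0.216  0.109] 17 moved 0.04
side tag ((0.5707018375396729, 0.2905992567539215), 0.022485408931970596)
14.7 [0.57064051 0.27380448 0.20429082] [-0.69  0.37  0.22  1.51 -0.08  1.27  0.59]
```

View pics/side2.png

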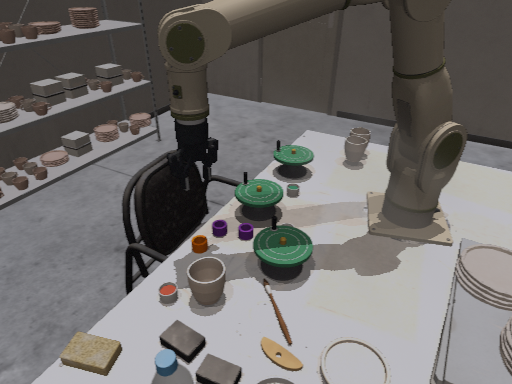

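Pins 1, 2 and 3 have moved ≈57, 46 and 42 mm, all above 38. The side view shows the orange collar at (200,244) untouched, and the purple ones at (219,228) and (246,231) to avoid. Descending to grasp.

```bash
python3 -m pendant '[[0.18,0.25,0.8,0,0,0,0.4],[0.18,0.25,1.6,0,0,0,0.4],[0.18,0.25,2.4,0,0,0,0.4],[0.18,0.25,3,0,0,0,0.4],[0.18,0.25,3.4,0,0,0,0.4],[0.18,0.25,3.7,0,0,0,0.4],[0.18,0.25,3.7,0,0,0,0.4],[0.18,0.25,3.7,0,0,0,-0.2],[0.18,0.25,3.7,0,0,0,-0.5],[0.18,0.25,3.7,0,0,0,-0.5]]' 20;  python3 -m pendant '[[0,0,0,0,0,0,-0.5],[0,0,0,0,0,0,-0.5],[0,0,-0.2,0,0,0,-0.5],[0,0,-0.5,0,0,0,-0.5],[0,0,-1,0,0,0,-0.5],[0,0,-1.5,0,0,0,-0.5],[0,0,-2,0,0,0,-0.5],[0,0,-2.4,0,0,0,-0.5],[0,0,-2.4,0,0,0,-0.5],[0,0,-2.4,0,0,0,-0.5]]'; python3 - <<'E'
from h import *
im,d=manip.camera("side"); save(cv2.resize(im[100:280,110:310],None,fx=3,fy=3),"s3.png"); hsv=cv2.cvtColor(np.ascontiguousarray(im),cv2.COLOR_RGB2HSV)
E
```

```text
clock: 15.95
position: [0.5698, 0.2896, 0.0205]
ee_rot: [0.258, 0.966, 0.001, 0.001]
ft_force: [0.2, 0.1, 5.7]
grip_width: 0.498
grasp_force: 21.1
clock: 17.2
position: [0.5686, 0.2889, 0.1385]
ee_rot: [0.258, 0.966, -0.0, -0.0]
ft_force: [0.5, -0.5, 0.0]
grip_width: 0.494
grasp_force: 20.5
```

View pics/s3.png

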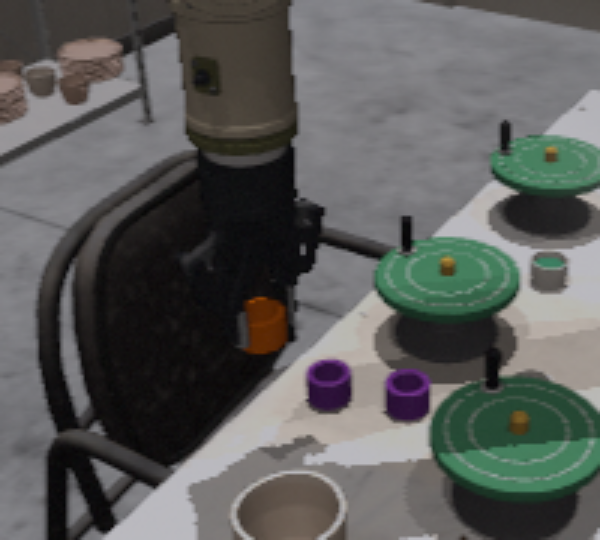

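The collar is held upright (crop (265,325)). Carrying it over hub 2.

```bash
python3 -m pendant '[[0,0,-0.4,0,0,0,-0.5],[0,-0.6,-0.6,0,0,0,-0.5],[0,-1.4,-0.6,0,0,0,-0.5],[0,-2.2,-0.6,0,0,0,-0.5],[-0.1,-3,-0.6,0,0,0,-0.5],[-0.1,-3.8,-0.6,0,0,0,-0.5],[-0.1,-4.5,-0.6,0,0,0,-0.5],[-0.1,-4.82,-0.4,0,0,0,-0.5],[-0.1,-4.82,0,0,0,0,-0.5],[-0.1,-4.82,0.2,0,0,0,-0.5]]'; python3 -m pendant '[[0,0,0,0,0,0,-0.5],[0,0,0,0,0,0,-0.5],[0,0,0,0,0,0,-0.5],[0,0,0,0,0,0,-0.5],[0,0,0,0,0,0,-0.5],[0,0,0,0,0,0,-0.5],[0,0,0,0,0,0,-0.5],[0,0,0,0,0,0,-0.5],[0,0,0,0,0,0,-0.5],[0,0,0,0,0,0,-0.5]]'; python3 - <<'E'
from h import *
im,d=manip.camera("side"); save(cv2.resize(im[130:250,190:340],None,fx=4,fy=4),"s4.png"); hsv=cv2.cvtColor(np.ascontiguousarray(im),cv2.COLOR_RGB2HSV)
vv,uu=np.mgrid[:384,:512]; k=manip.get_calibration("side")
ray=np.stack([(uu-k["cx"])/k["fx"],-(vv-k["cy"])/k["fy"],-np.ones_like(d)],-1)*d[...,None]
P=ray@R.from_quat(k["orientation"]).as_matrix().T+k["xyz"]
o=(cv2.inRange(hsv,(5,150,50),(14,255,255))>0)&(np.hypot(P[...,0]-.4525,P[...,1]-.078)<.05)
q=P[o]; print(len(q),np.round(np.percentile(q,[2,50,98],axis=0),3))
E
```

```text
clock: 18.5
position: [0.4532, 0.078, 0.1285]
ee_rot: [0.258, 0.966, -0.0, -0.0]
ft_force: [0.3, -0.2, -0.2]
grip_width: 0.496
grasp_force: 20.5
clock: 19.75
position: [0.4533, 0.0777, 0.1293]
ee_rot: [0.258, 0.966, 0.0, -0.0]
ft_force: [-0.6, -0.5, -0.3]
grip_width: 0.5
grasp_force: 20.5
123 [[0.435 0.06  0.111]
 [0.448 0.093 0.13 ]
 [0.461 0.104 0.148]]
```

View pics/s4.png

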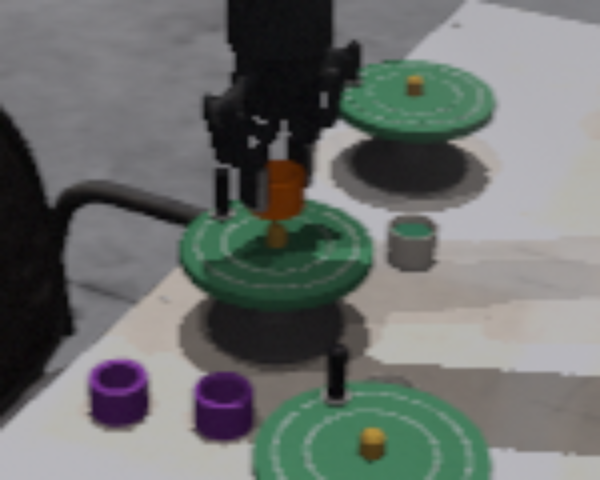

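The collar at (280,190) sits centred over the spigot at (277,235), with its bottom about 18 mm above the spigot tip. Lowering slowly.

```bash
python3 -m pendant '[[0,0,0.1,0,0,0,-0.5],[0,0,0.2,0,0,0,-0.5],[0,0,0.3,0,0,0,-0.5],[0,0,0.4,0,0,0,-0.5],[0,0,0.48,0,0,0,-0.5],[0,0,0.55,0,0,0,-0.5],[0,0,0.6,0,0,0,-0.5],[0,0,0.64,0,0,0,-0.5],[0,0,0.67,0,0,0,-0.5],[0,0,0.67,0,0,0,-0.5]]'
```

```text
clock: 21.05
position: [0.4533, 0.0777, 0.0957]
ee_rot: [0.258, 0.966, 0.0, -0.0]
ft_force: [-0.5, -0.0, 0.7]
grip_width: 0.497
grasp_force: 20.5
```

```bash
python3 -m pendant '[[0,0,0.01,0,0,0,-0.5],[0,0,0.02,0,0,0,-0.5],[0,0,0.03,0,0,0,-0.5],[0,0,0.03,0,0,0,-0.1],[0,0,0.03,0,0,0,0.0],[0,0,0.03,0,0,0,0.1],[0,0,0.03,0,0,0,0.2],[0,0,0.03,0,0,0,0.3],[0,0,0.03,0,0,0,0.3],[0,0,0.03,0,0,0,0.3]]'; python3 -m pendant '[[0,0,-0.1,0,0,0,0.3],[0,0,-0.3,0,0,0,0.3],[0,0,-0.6,0,0,0,0.3],[0,0,-1,0,0,0,0.3],[0,0,-1.6,0,0,0,0.3],[0,0,-2.2,0,0,0,0.3],[0,0,-2.8,0,0,0,0.3],[0,0,-3.2,0,0,0,0.3],[0,0,-3.2,0,0,0,0.3],[0,0,-3.2,0,0,0,0.3]]'; python3 - <<'E'
from h import *
im,d=manip.camera("side"); save(cv2.resize(im[130:250,190:340],None,fx=4,fy=4),"s5.png")
E
```

```text
clock: 22.3
position: [0.4533, 0.0777, 0.0943]
ee_rot: [0.258, 0.966, 0.0, -0.0]
ft_force: [-0.0, 0.5, -0.8]
grip_width: 0.651
grasp_force: 0.0
clock: 23.55
position: [0.453, 0.0776, 0.254]
ee_rot: [0.258, 0.966, -0.0, -0.0]
ft_force: [0.3, -0.3, 0.2]
grip_width: 0.65
grasp_force: 0.0
```

View pics/s5.png

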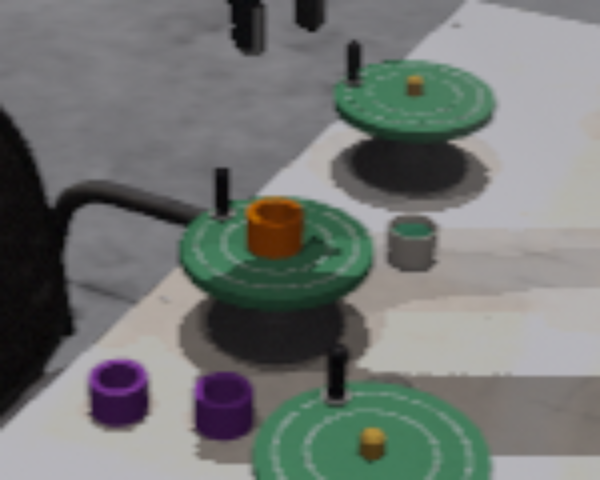

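The collar stands flat round the middle spigot at (275,228), and the gripper is clear above it. Handing in.

```bash
python3 -c "
from workcell import manip
print(manip.hand_in())"
```

```text
the job is handed in; nothing more can be done
None
```

The middle wheel is the one that drags (about 5–7 N at the pin, against 1–2 N on the other two); the orange collar now stands flat round its spigot, released, and the job is handed in with no verdict shown.

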